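# Knock the stop pin down and wedge up the pan

## Robot

A 7-joint arm with a two-finger parallel gripper is mounted at the origin on the work surface. World frame = base frame: x ahead of the robot, y to its left, z up, the work surface at z = 0. Lengths are in m, angles in rad, forces in N, time in s.
With the tool pointing down it reaches from about 0.425 to 0.825 m from the base axis. Payload 3.6 kg.
Tool frame: the origin (TCP) lies on the centre line of the jaws, within the pads' length; the fingertips stand 17 mm ahead of it and the grasp point (between the pads) lies 2 mm behind it; z points along the fingers, y is the line along which they close (so a half turn about z gives the same grasp; the last joint's range is limited). The gripper opens to 85 mm and grips with 20 to 120 N. Pads are 22 mm wide; open, the fingers measure 114 mm over their backs; the gripper's body (76 mm by 85 mm) begins 54 mm behind the grasp point. The pads swing forward as they close: fully open they stand 13 mm farther back than shut.
Start: joints at [1.149, 0.615, -0.013, 1.423, 0.008, 1.103, -0.04], TCP at [0.25, -0.6, 0.248] pointing down, gripper open.
Joint ranges: [-3.12, 3.12], [-0.3, 2.06], [-1.34, 1.32], [0.26, 2.42], [-1.36, 4.5], [0.01, 1.98], [-2.84, 2.84]. Speed limits (rad/s): [2.79, 2.79, 3.14, 3.14, 3.14, 3.14, 3.14].

## Interface

Orientations are given as a rotation vector (axis times angle).
In Python, from plant import read_state, grab_frame, job_done gives the robot as it stands. The module is installed in compiled form; this text tells all that it offers.
- The arm moves only by the tool move_arm, never from a script. Its argument "rows" is a list of rows, each an object of numbers: "x", "y", "z": the shift along the world's x, y, z in units of 30 mm (1.0 is 30 mm); "yaw": the turn about the world's z in units of 5 degrees (1.0 is 5 degrees); "hand": the opening, from 0 (shut) to 1 (fully open). A call has 1 to 12 rows; each row shifts and turns the commanded pose from where the row before left it; what a row does not reach is not made up. A row lasts 1/12 s, in which the tool goes at most 41.7 mm and 7.16 degrees, less where a joint would pass 70% of its speed; a pose out of reach is approached as far as the arm can. A call is refused whole if a number of a shift passes 1 or a number of a turn 1, either way. A call with a gripper value outside its range is refused whole. The fingers move at their own pace and stop on an object; the grip force is fixed at half the most. Time passes only in rows, so rows that do not move let the fingers close. It gives the time, the measured TCP pose, the force, the opening and the grip force at its end, in the units of the state.
- read_state(): the state, without advancing time (a new reading comes with each control period).
- grab_frame(name): name is "side" or "top" or "wrist"; returns a dict with "frame" (400x640x3 uint8, red, green, blue), "fx", "fy", "cx", "cy" (pixels), "xyz" and "attitude" of the camera in the world; the wrist camera has in their place "T_tool_cam" (4x4, takes a point from camera to tool coordinates, whose origin is the TCP and whose axes are the flange's). Camera axes: x right, y down, z forward; pixel columns grow to the right and rows downward; lengths in m; the calibration is good to about 2 mm. A picture is of the moment at which its call begins: read the wrist's pose just before it. There is no depth.
- job_done(): hands the job in; it is judged then, once.
The state is a dict: "time_s": time; "joints": joint angles; "joint_velocities": joint speeds; "effort": joint torques, N m; "tool_pos": TCP position; "orientation": TCP orientation; "contact_force": force on the tool from outside, world axes, zero at the start; "torque": the same for the moment, N m; "grip_width": finger opening in m; "finger_force": force on a finger pad.
Only numpy, scipy, OpenCV 4.12 (cv2) and the standard library are available. Lean on these libraries where they do the work, as an engineer would, in place of code of your own. Each camera call takes 0.05 s, during which the arm holds its last target. There are 200 camera calls.

## Task

The pan's two front screw feet are to be adjusted: take the mallet, knock the stop pin that stands in the wedge's way in front of the pan down flush with the plate, and set the mallet down on the bench clear of the plate. Then slide the hardwood wedge thin end first, flat on the plate, straight in under the middle of the pan's front edge until both front feet just come clear of the plate (a gap of about 3 mm, the pan never jacked much higher), and finish holding the wedge there in the gripper with the pan's weight on it and its back feet still on the plate. Do not touch the pan with the gripper or the mallet, and leave everything else on the bench where it is.

Things in the scene. Friction and masses are not known exactly. Their poses are not given: they have to be found in the camera images.
- plate: Steel fixture plate screwed to the bench, 400 (x) x 340 (y) x 20 thick, with 16 mm holes on a 50 mm grid. It stays put in a run. Origin: centre of its underside, on the bench (its top is 20 above); x points to the back, y left. An angle-iron fence 240 wide, 30 high, is bolted along its back, front face at x = +163.
- pin_top (a point): Centre of the top face of the steel stop pin, 16 across, which stands out of a bushed hole at x = -75, y = 0 of the plate, about 40 in front of the pan.
- pin (a joint): How far the pin has been driven down, in m: it stands 20 mm proud of the plate at 0 and is flush at 0.020. It is a sprung pin: a bow spring in its side grips the hole, so it needs about 9 N to move (more when moved fast) and stays where it is left.
- pan: Open stainless steel pan, 190 deep (x), 260 wide (y), 42 high on four screw feet, about 1.2 kg, with an 8 mm lip outwards round its top. Origin: middle of the pan, at the undersides of the feet; x points to the back, y left. Its flat underside is 12 above the feet's undersides. Feet: discs 26 across at x +-78, y +-108. It starts 3 to 6 short of the fence and slides back to it when pushed.
- foot_left (a point): Middle of the underside of the pan's front left foot.
- foot_right (a point): Middle of the underside of the pan's front right foot.
- front_edge (a point): Middle of the lower front edge of the pan, 12 above the feet's undersides: the wedge goes in under this point.
- mallet: Soft-faced mallet, 0.5 kg, standing steadily on one face of its head: head a black upright cylinder 42 across, 80 high; wooden handle level, 22 wide, 26 high, its axis 40 above the lower face, reaching out to x = -200. Origin: centre of the head's lower face; x points from handle to head.
- mallet_grip (a point): Point on the handle's axis 45 from the head's axis: a good place to hold it, near its balance, fingers closing across the handle.
- mallet_head (a point): Middle of the mallet's head (40 from both faces).
- wedge: Plain hardwood wedge lying flat, 144 long (x), 36 wide, 4 thick at the thin end and 28 at the thick end: the top rises 1 in 6. Origin: middle of the underside; x points to the thin end. Best held across its sides near the thick end (x = -50).
- wedge_tip (a point): Middle of the thin end's lower edge, at x = +72 of the wedge.
- packer: Bystander: plain hardwood packer, a rectangular block 45 x 110 x 20, no taper, lying at the far left of the bench. Leave it alone. Origin: middle of its underside.
- compound_bar: Bystander: bar of polishing compound, 100 x 40 x 40, on the plate's front left corner. Leave it alone. Origin: middle of its underside.
- square: Bystander: small engineer's square, 80 x 56 x 14, flat on the plate's front right corner. Leave it alone. Origin: middle of its underside.
- drum_blue: Bystander: blue flap drum, 100 across, 100 high, standing at the left rear. Leave it alone. Origin: middle of its underside.
- drum_brown: Bystander: brown flap drum, 100 across, 100 high, standing at the left rear. Leave it alone. Origin: middle of its underside.
- angle_grinder: Bystander: angle grinder lying at the far right, about 320 long, 120 high. Leave it alone. Origin: middle of its underside.
- die_grinder: Bystander: slim air grinder lying at the right rear, about 190 long, 36 high. Leave it alone. Origin: middle of its underside.
Not all that is in view belongs to the job. Leave any yellow look-alike of the wedge alone.

How it is judged:
On the way, in this order (a step that is already met when the one before it is completed fails the run):
1. the pin is driven flush (within 2 mm) with the mallet's head on it (value of joint pin above 0.018 m and distance between mallet_head and pin_top below 0.056 m), for 0.05 s.
2. the pan's front feet come clear of the plate, lifted by the wedge (z of each of foot_left, foot_right in the frame of plate above 0.021 m and contact force between wedge and pan above 1 N), for 0.2 s.
At the end, for the whole second after the job is handed in: Both front feet 1 to 6 mm off the plate, back feet on it; held wedge flat, carrying the front by over 2 N, straight (0.2 rad), tip within 40 mm of the middle and 30 mm or more in; pan within 25 mm of its start; pin within 2 mm of flush; mallet at rest on the bench, touching neither plate nor pan (z of foot_left in the frame of plate between 0.021 and 0.026 m and z of foot_right in the frame of plate between 0.021 and 0.026 m and value of joint pin above 0.018 m and contact force between wedge and pan above 2 N and contact force between each of wedge, pan and plate above 1 N and contact force between the fingers and wedge above 2 N and contact force between mallet and pan below 0.1 N and contact force between mallet and plate below 0.1 N and contact force between mallet and the arm below 0.1 N and contact force between mallet and the fingers below 0.1 N and height (world z) of mallet_head below 0.06 m and linear speed of each of mallet, pan below 0.02 m/s and angle between wedge's own z axis and vertical below 0.08 rad and angle between the x axis of wedge and the x axis of pan, either way round below 0.2 rad and x of wedge_tip in the frame of front_edge above 0.03 m and y of wedge_tip in the frame of front_edge between -0.04 and 0.04 m and distance of pan from where it was at the start of the episode below 0.025 m); the arm keeps its last pose, push and grip.
It fails at once if the pan is jacked up more than 9 mm at the front (z of any of foot_left, foot_right in the frame of plate above 0.029 m).
It fails at once if the gripper or arm touches the pan (contact force between any of the arm, the fingers and pan above 2 N).
It fails at once if the mallet knocks the pan (contact force between mallet and pan above 3 N).
It fails at once if a bystander is moved more than 30 mm (distance of any of packer, compound_bar, square, drum_blue, drum_brown, angle_grinder, die_grinder from where it was at the start of the episode above 0.03 m).
It also fails if it takes over 72 s, if anything falls off the work surface, if the arm or the gripper's body presses on something with over 40 N, if the wrist force passes 120 N, or if a joint passes its speed limit or range.

## Working session

There is one attempt and no reset: what is moved stays moved. The work goes in short steps, Python scripts to look and compute and a tool call to move; the robot and the scene stay as the last step left them, time stands still between calls to the robot, and variables do not carry over. Pictures are saved under pics/ and viewed, at most 10 in all, crops included, and the job is handed in when it is done.

Besides the shell and the picture viewer there is one more tool, called after "Emit:" by a JSON object that holds its "name" and its "arguments". move_arm: Moves the arm, as the interface text tells. Its arguments: {"type":"object","properties":{"rows":{"type":"array","items":{"type":"object","properties":{"x":{"type":"number"},"y":{"type":"number"},"z":{"type":"number"},"yaw":{"type":"number"},"hand":{"type":"number"}}}}},"required":["rows"]}

```bash
mkdir -p pics
cat > h.py <<'E'
import numpy as np, cv2
from scipy.spatial.transform import Rotation as R
from plant import read_state, grab_frame, job_done
def rot(a):
    a=np.array(a,float)
    return a if a.shape==(3,3) else R.from_rotvec(a).as_matrix() if a.size==3 else R.from_quat(a).as_matrix()
def cam(n):
    s=read_state(); f=grab_frame(n)
    if 'T_tool_cam' in f:
        T=np.eye(4);T[:3,:3]=rot(s['orientation']);T[:3,3]=s['tool_pos'];T=T@np.array(f['T_tool_cam'])
    else:
        T=np.eye(4);T[:3,:3]=rot(f['attitude']);T[:3,3]=f['xyz']
    return f['frame'],(f['fx'],f['fy'],f['cx'],f['cy']),T
def onz(K,T,u,v,z):
    d=T[:3,:3]@np.array([(u-K[2])/K[0],(v-K[3])/K[1],1]);o=T[:3,3]
    return o+d*(z-o[2])/d[2]
def proj(K,T,p):
    q=T[:3,:3].T@(np.array(p)-T[:3,3]);return np.array([K[0]*q[0]/q[2]+K[2],K[1]*q[1]/q[2]+K[3]])
def save(n,im): cv2.imwrite('pics/'+n+'.png',cv2.cvtColor(im,cv2.COLOR_RGB2BGR))
E
python3 - <<'E'
from h import *
for n in ('top','side'):
    im,K,T=cam(n); save(n+'1',im); print(n,K,T.round(3).tolist())
    np.savez(n+'1.npz',im=im,K=K,T=T)
print(read_state())
E
```

```text
top (380.32144590463946, 380.32144590463946, 320.5478884362315, 193.75740116801404) [[-0.004, -0.994, 0.108, 0.395], [-1.0, 0.001, -0.027, 0.004], [0.027, -0.108, -0.994, 1.177], [0.0, 0.0, 0.0, 1.0]]
side (442.8636965101941, 442.8636965101941, 316.11952309786165, 200.21648567161287) [[0.996, -0.049, 0.08, 0.378], [-0.092, -0.669, 0.737, -1.105], [0.018, -0.741, -0.671, 1.022], [0.0, 0.0, 0.0, 1.0]]
{'time_s': 0.1, 'joints': array([ 1.14949392,  0.61585327, -0.01263901,  1.42475323,  0.00807744,
        1.1034144 , -0.04040275]), 'joint_velocities': array([ 0.00149421, -0.00386035,  0.00059486, -0.00392305, -0.00163566,
        0.00096933,  0.0003314 ]), 'effort': array([ 1.70483578e-03, -4.70383322e+01,  2.60687107e-01, -1.71571326e+01,
        1.01944705e-02,  5.87482093e-03,  2.69984739e-06]), 'tool_pos': array([ 0.24978108, -0.5993783 ,  0.24722907]), 'orientation': array([-3.07827161e+00, -6.15786085e-01,  7.28942488e-04]), 'contact_force': array([-0.20922885,  0.34724825,  0.42922687]), 'torque': array([-0.04665492,  0.04403352, -0.00688083]), 'finger_force': 0.0, 'grip_width': 0.085163480531883}
```

View pics/top1.png

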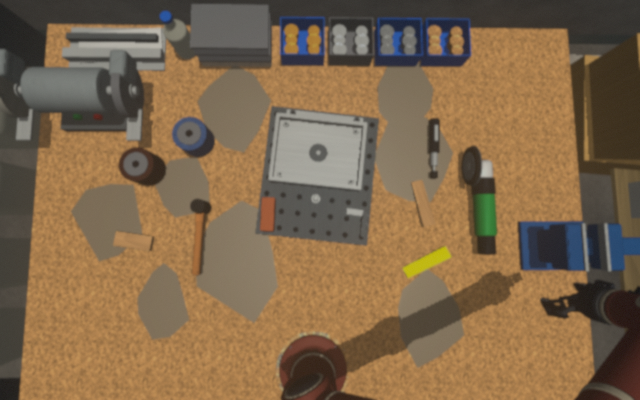

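View pics/side1.png

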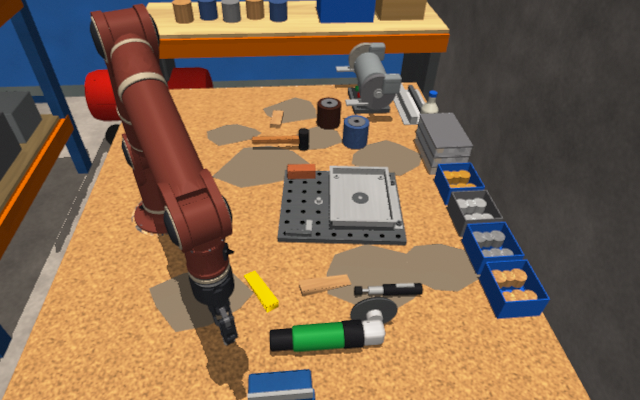

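Top view: the mallet's head is at (200,206) and its handle runs to (196,272). The pin is at (316,198), and the pan is at about (318,152). Things that could be taken for the wedge are the wooden piece at (421,203), the yellow look-alike at (427,262) and the packer at (133,241). I choose (421,203), and I'll check it in a close crop while measuring.

Run:
```python
from h import *
d=np.load('top1.npz');im,K,T=d['im'],d['K'],d['T']
c=cv2.resize(im[90:290,170:470],None,fx=2.6,fy=2.6,interpolation=cv2.INTER_CUBIC);save('crop1',c)
hsv=cv2.cvtColor(im,cv2.COLOR_RGB2HSV)
print('wedge px',hsv[203,421],'bench',hsv[300,250],'patch',hsv[180,410],'handle',hsv[240,199],'head',hsv[206,200],'plate',hsv[225,330])
for n,u,v,z in [('plateBL',272,108,.02),('BR',378,117,.02),('FR',366,243,.02),('FL',257,233,.02),('pin',316,198,.04),('wedge',421,203,.015),('head',200,206,.08)]:
    print(n,onz(K,T,u,v,z).round(3))
```

```text
wedge px [ 16 127 171] bench [ 17  69 137] patch [ 17  67 138] handle [ 14 161 157] head [15 77 60] plate [21 20 91]
plateBL [0.791 0.124 0.02 ]
BR [ 0.763 -0.209  0.02 ]
FR [ 0.371 -0.164  0.02 ]
FL [0.402 0.165 0.02 ]
pin [ 0.506 -0.013  0.04 ]
wedge [ 0.492 -0.337  0.015]
head [0.479 0.32  0.08 ]
```

View pics/crop1.png

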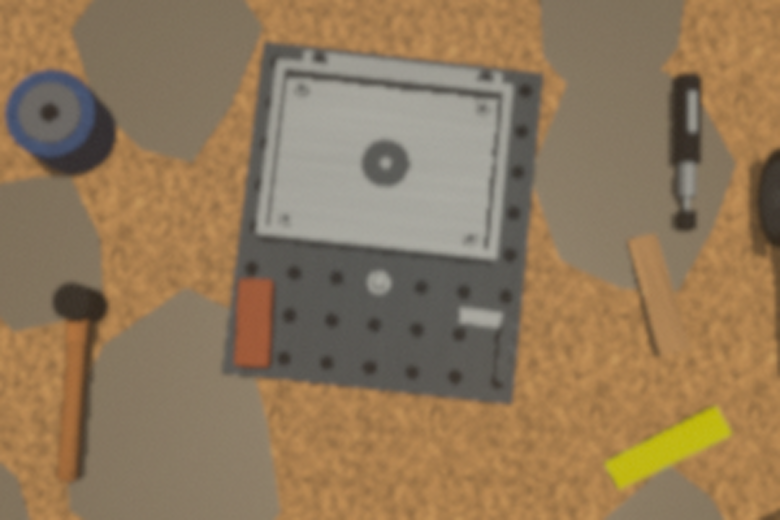

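The crop confirms a plain wooden piece at crop (655,295), separate from the yellow one at (668,447). The thin end isn't clear from here, so I'll look with the wrist camera on the way past.

Emit:
{"name": "move_arm", "arguments": {"rows": [{"x": 0.65,"y": 0.75,"hand": 1},{"x": 0.65,"y": 0.75,"hand": 1},{"x": 0.65,"y": 0.75,"hand": 1},{"x": 0.65,"y": 0.75,"hand": 1},{"x": 0.65,"y": 0.75,"hand": 1},{"x": 0.65,"y": 0.75,"hand": 1},{"x": 0.65,"y": 0.75,"hand": 1},{"x": 0.65,"y": 0.75,"hand": 1},{"x": 0.65,"y": 0.75,"hand": 1},{"hand": 1},{"hand": 1}]}}

```text
$.rows[0]: bad value
```

Run:
```python
from h import *
im,K,T=cam('wrist'); save('w1',im); np.savez('w1.npz',im=im,K=K,T=T)
s=read_state();print(s['tool_pos'],rot(s['orientation'])[:,0],T.round(3).tolist(),K)
```

```text
[ 0.24982456 -0.59948275  0.24740134] [ 9.23047291e-01  3.84686493e-01 -1.87471923e-05] [[0.384, -0.89, -0.244, 0.312], [-0.923, -0.372, -0.099, -0.573], [-0.003, 0.263, -0.965, 0.373], [0.0, 0.0, 0.0, 1.0]] (332.59733561355034, 332.59733561355034, 323.8010189841343, 200.4644468107617)
```

View pics/w1.png

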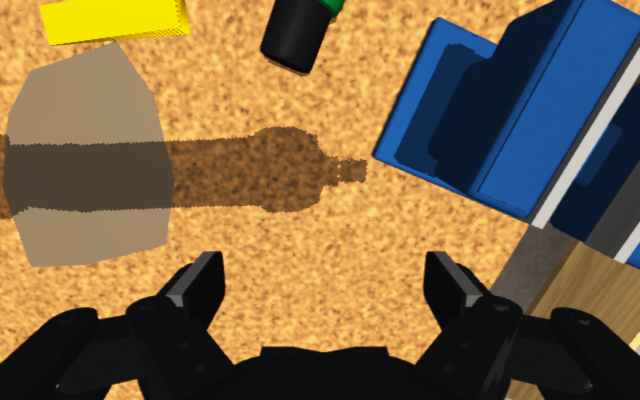

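The move was refused, probably because every key is required. This view is still the start pose: bench, the yellow piece at (115,15) and open fingers. I'll send full rows.

Emit:
{"name": "move_arm", "arguments": {"rows": [{"x": 0.65,"y": 0.75,"z": 0,"yaw": 0,"hand": 1},{"x": 0.65,"y": 0.75,"z": 0,"yaw": 0,"hand": 1},{"x": 0.65,"y": 0.75,"z": 0,"yaw": 0,"hand": 1},{"x": 0.65,"y": 0.75,"z": 0,"yaw": 0,"hand": 1},{"x": 0.65,"y": 0.75,"z": 0,"yaw": 0,"hand": 1},{"x": 0.65,"y": 0.75,"z": 0,"yaw": 0,"hand": 1},{"x": 0.65,"y": 0.75,"z": 0,"yaw": 0,"hand": 1},{"x": 0.65,"y": 0.75,"z": 0,"yaw": 0,"hand": 1},{"x": 0,"y": 0,"z": 0,"yaw": 0,"hand": 1},{"x": 0,"y": 0,"z": 0,"yaw": 0,"hand": 1}]}}

```text
time_s: 0.98
tool_pos: [0.4079, -0.4177, 0.2481]
orientation: [-3.078, -0.624, -0.001]
contact_force: [-0.6, 0.4, 0.4]
grip_width: 0.0855
finger_force: 0.0
```

Run:
```python
from h import *
im,K,T=cam('wrist'); save('w2',im); np.savez('w2.npz',im=im,K=K,T=T)
s=read_state();print(s['tool_pos'],rot(s['orientation'])[:,0])
```

```text
[ 0.40611098 -0.4196302   0.24807534] [ 9.22487034e-01  3.86027386e-01 -7.27158049e-04]
```

View pics/w2.png

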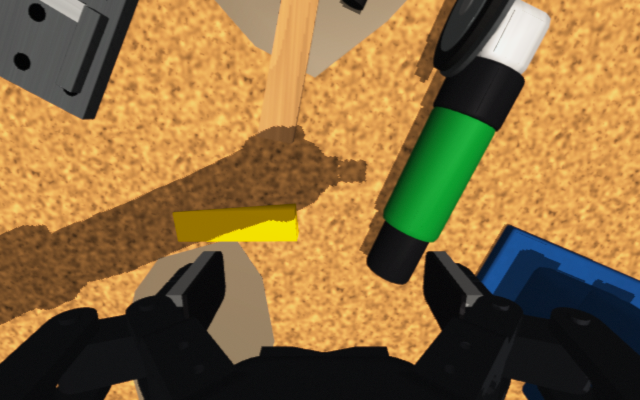

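The wedge's near end is at (280,125) and shows no end face, so its thin end probably points at the robot. The yellow look-alike is at (237,223). I'll get the whole wedge into view.

Emit:
{"name": "move_arm", "arguments": {"rows": [{"x": 0.3,"y": 0.7,"z": 0,"yaw": -0.3,"hand": 1},{"x": 0.3,"y": 0.7,"z": 0,"yaw": -0.3,"hand": 1},{"x": 0.3,"y": 0.7,"z": 0,"yaw": -0.3,"hand": 1},{"x": 0,"y": 0,"z": 0,"yaw": 0,"hand": 1},{"x": 0,"y": 0,"z": 0,"yaw": 0,"hand": 1}]}}

```text
time_s: 1.45
tool_pos: [0.4326, -0.3573, 0.2483]
orientation: [3.102, 0.496, -0.001]
contact_force: [-0.4, -0.8, -0.2]
grip_width: 0.0858
finger_force: 0.0
```

Run:
```python
from h import *
im,K,T=cam('wrist'); save('w3',im); np.savez('w3.npz',im=im,K=K,T=T)
s=read_state();print(s['tool_pos'],rot(s['orientation'])[:,0],T[:3,3])
```

```text
[ 0.43179223 -0.35864111  0.24825853] [ 0.95093072  0.30940073 -0.00139693] [ 0.49662805 -0.3359166   0.37400338]
```

View pics/w3.png

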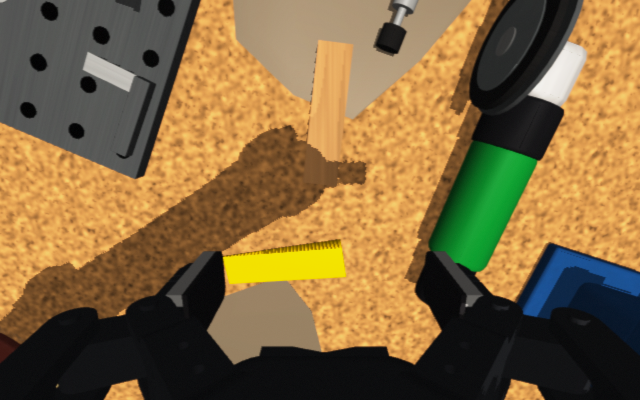

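The wedge's far end, (318,41)–(353,44), is the wider one with the darker side, so it is thick. The thin end at about (322,187) points at the robot, so the wedge must be turned about 160° after I pick it up. Mallet first; now for the numbers.

Run:
```python
from h import *
d=np.load('w3.npz');K,T=d['K'],d['T']
a=onz(K,T,335.5,42.5,.028);b=onz(K,T,322,187,.004)
print('wedge w3',a,b,np.linalg.norm((a-b)[:2]),np.arctan2(*(a-b)[1::-1]), 'width',np.linalg.norm(onz(K,T,318,41,.028)-onz(K,T,353,44,.028)),np.linalg.norm(onz(K,T,308,140,.012)-onz(K,T,344,142,.012)))
d=np.load('top1.npz');im,K,T=d['im'],d['K'],d['T']
a=onz(K,T,417.3,181.5,.028);b=onz(K,T,428.5,225.4,.004)
print('wedge top',a,b,np.linalg.norm((a-b)[:2]),np.arctan2(*(a-b)[1::-1]))
hsv=cv2.cvtColor(im,cv2.COLOR_RGB2HSV)
def big(m,roi):
    x0,x1,y0,y1=roi;mm=np.zeros_like(m);mm[y0:y1,x0:x1]=m[y0:y1,x0:x1]
    return max(cv2.findContours(mm,cv2.RETR_EXTERNAL,cv2.CHAIN_APPROX_NONE)[0],key=cv2.contourArea)
m=((hsv[...,1]>120)&(hsv[...,0]<17)).astype(np.uint8)
c=big(m,(180,218,195,285));r=cv2.minAreaRect(c);print('handle',r)
bx=cv2.boxPoints(r);bx=bx[bx[:,1].argsort()];e0=bx[:2].mean(0);e1=bx[2:].mean(0)
A=onz(K,T,*e0,.053);B=onz(K,T,*e1,.053);print('handle ends',A,B,np.arctan2(*(A-B)[1::-1]),np.linalg.norm(A-B))
m=(hsv[...,2]<60).astype(np.uint8);c=big(m,(185,218,192,220));print('head',cv2.boundingRect(c))
d=np.load('side1.npz');im,K,T=d['im'],d['K'],d['T'];hsv=cv2.cvtColor(im,cv2.COLOR_RGB2HSV)
m=(hsv[...,2]<60).astype(np.uint8);c=big(m,(290,316,122,156));x,y,w,h=cv2.boundingRect(c);print('side head',x,y,w,h,onz(K,T,x+w/2,y+h,0.0),onz(K,T,x+w/2,y,.08))
s=read_state();print(s['joints'].round(3))
```

```text
wedge w3 [ 0.55879179 -0.3273223   0.028     ] [ 0.41502605 -0.36051407  0.004     ] 0.14754755788210924 0.22689831546604589 width 0.03353701417103661 0.0387896779966424
wedge top [ 0.55733746 -0.32435848  0.028     ] [ 0.42343116 -0.36180331  0.004     ] 0.1390432111331523 0.27266983237628944
handle ((198.5, 239.5), (89.0, 37.0), 90.0)
handle ends [0.51383887 0.33342308 0.053     ] [0.25666856 0.32560594 0.053     ] 0.030387388647295014 0.2572890878287717
head (199, 202, 11, 11)
side head 299 129 10 21 [0.47983894 0.31377969 0.        ] [0.48177141 0.34006708 0.08      ]
[ 0.661  0.476 -0.012  1.687  0.009  0.98  -0.611]
```

Run:
```python
from h import *
a=np.load('w3.npz')['im'][30:205,270:390];b=np.load('side1.npz')['im'][265:305,290:360]
A=cv2.resize(a,None,fx=3.3,fy=3.3,interpolation=cv2.INTER_CUBIC);B=cv2.resize(b,None,fx=5.6,fy=5.6,interpolation=cv2.INTER_CUBIC)
o=np.zeros((580,800,3),np.uint8);o[:A.shape[0],:A.shape[1]]=A;o[:B.shape[0],400:400+B.shape[1]]=B
save('crop2',o)
```

```text
(no output)
```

View pics/crop2.png

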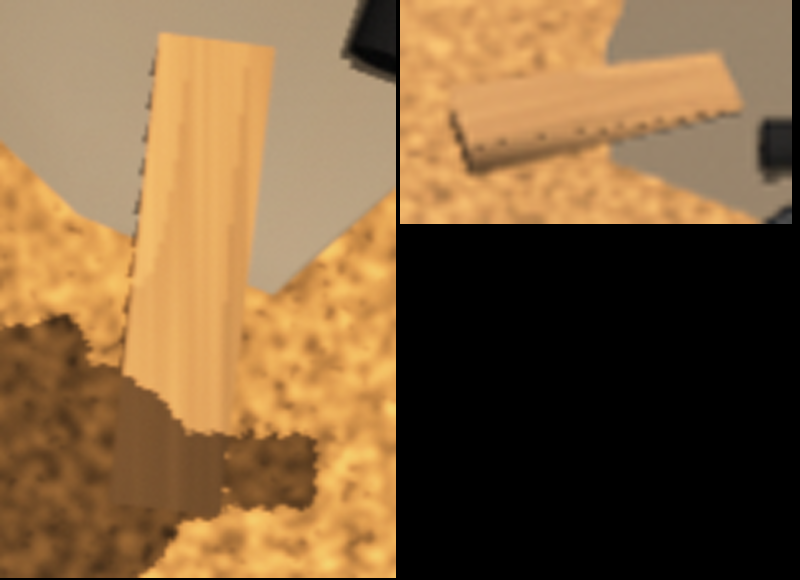

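The side crop shows a tall side face at the robot-side end (465,160) that tapers to nothing at the far end (740,110). So the far (+x) end may be the thin one after all. I'll check this with widths and lengths.

Run:
```python
from h import *
d=np.load('w3.npz');K,T=d['K'],d['T']
for zf,zn in((.028,.004),(.004,.028)):
    f=[onz(K,T,u,v,zf) for u,v in((318.5,40),(352.7,44.2))];n=[onz(K,T,u,v,zn) for u,v in((304.2,183),(337.3,186))]
    F=(f[0]+f[1])/2;N=(n[0]+n[1])/2
    print('far z',zf,'widths',np.linalg.norm(f[0]-f[1]),np.linalg.norm(n[0]-n[1]),'len',np.linalg.norm((F-N)[:2]),F,N,np.arctan2(*(F-N)[1::-1]))
d=np.load('side1.npz');K,T=d['K'],d['T']
g=lambda u,v,z:onz(K,T,290+(u-400)/5.6,265+v/5.6,z)
for n,u,v in(('near low front',476,172),('far low front',742,113),):print(n,g(u,v,0))
for zf,zn in((.028,.004),(.004,.028)):
    nb,ff,fb=g(452,95,zn),g(742,110,zf),g(718,52,zf);print(zf,'far width',np.linalg.norm(ff-fb),'backlen',np.linalg.norm((fb-nb)[:2]),ff,fb,nb)
```

```text
far z 0.028 widths 0.032877035988086896 0.03783221501936241 len 0.14513546470428673 [ 0.55915844 -0.32732547  0.028     ] [ 0.41736235 -0.35827982  0.004     ] 0.2149299780430925
far z 0.004 widths 0.0351575017583381 0.035378255919609816 len 0.1441690265603955 [ 0.56349576 -0.32672956  0.004     ] [ 0.42250386 -0.35682924  0.028     ] 0.21032784702042
near low front [ 0.42906431 -0.37306515  0.        ]
far low front [ 0.56616515 -0.34783601  0.        ]
0.028 far width 0.037281252961476004 backlen 0.13454558880508105 [ 0.56128022 -0.36677276  0.028     ] [ 0.55460711 -0.33009359  0.028     ] [ 0.42007708 -0.32804747  0.004     ]
0.004 far width 0.03818157224480074 backlen 0.14410309540935728 [ 0.56570933 -0.34894907  0.004     ] [ 0.55887507 -0.31138412  0.004     ] [ 0.41908198 -0.34636401  0.028     ]
```

With the far end thin, the widths agree (35.2 and 35.4) and the length is 144.2. So the thin end points away from the robot: tip (0.563,-0.327), yaw 0.21, and no flip is needed. On the way to the mallet I'll stop over the plate and measure it.

Emit:
{"name": "move_arm", "arguments": {"rows": [{"x": -0.1,"y": 1,"z": 0,"yaw": -0.3,"hand": 1},{"x": -0.1,"y": 1,"z": 0,"yaw": -0.3,"hand": 1},{"x": -0.1,"y": 1,"z": 0,"yaw": -0.3,"hand": 1},{"x": -0.1,"y": 1,"z": 0,"yaw": -0.3,"hand": 1},{"x": 0,"y": 1,"z": 0,"yaw": -0.4,"hand": 1},{"x": 0,"y": 1,"z": 0,"yaw": -0.4,"hand": 1},{"x": 0,"y": 1,"z": 0,"yaw": -0.4,"hand": 1},{"x": 0,"y": 1,"z": 0,"yaw": -0.4,"hand": 1},{"x": 0,"y": 1,"z": 0,"yaw": -0.4,"hand": 1},{"x": 0,"y": 1,"z": 0,"yaw": -0.4,"hand": 1},{"x": 0,"y": 1,"z": 0,"yaw": 0,"hand": 1},{"x": 0,"y": 0,"z": 0,"yaw": 0,"hand": 1}]}}

```text
time_s: 2.5
tool_pos: [0.4213, -0.0228, 0.2485]
orientation: [-3.139, -0.013, -0.001]
contact_force: [-0.9, -0.1, -0.5]
grip_width: 0.0854
finger_force: 0.0
```

Run:
```python
from h import *
import time
im,K,T=cam('wrist'); im,K,T=cam('wrist'); im,K,T=cam('wrist');save('w4',im); np.savez('w4.npz',im=im,K=K,T=T)
s=read_state();print(s['tool_pos'],np.abs(s['joint_velocities']).max())
```

```text
[ 0.42127279 -0.02908261  0.2483752 ] 0.017113363391943765
```

View pics/w4.png

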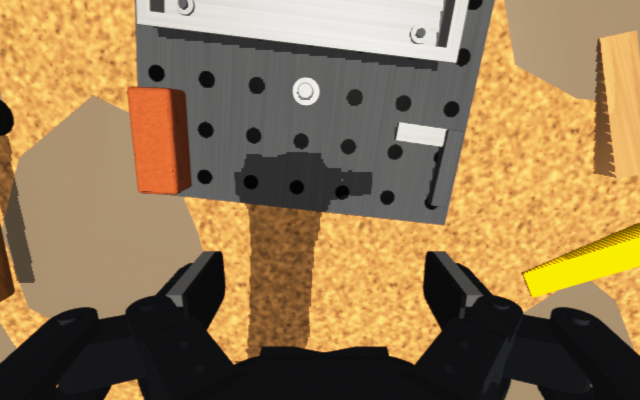

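The pin top is at (305.5,91). The hole row through it runs from (157,73) to (452,109), and the pan's front lip from (136,24) to (447,62).

Run:
```python
from h import *
d=np.load('w4.npz');im,K,T=d['im'],d['K'],d['T']
px=[(157,73,150),(207,79,100),(257,85,50),(355,97,-50),(404,103,-100),(452,109,-150)]
P=np.array([onz(K,T,u,v,.02)[:2] for u,v,_ in px]);y=np.array([p[2] for p in px])/1e3
c=np.polyfit(y,P,1);print('row: slope',c[0],np.linalg.norm(c[0]),'yaw',np.arctan2(-c[0][0],c[0][1]),'pin pos',c[1])
print('row2',[onz(K,T,u,v,.02).round(4) for u,v in((206,130),(254,135),(301,141),(348,146),(395,152))])
print('pin top',onz(K,T,305.5,91,.04))
for z in(.062,):
    a,b=onz(K,T,136,24,z),onz(K,T,460,64,z);print('lip L',a,'R',b,np.linalg.norm(a-b),'yaw',np.arctan2(-(a-b)[0],(a-b)[1]))
# refine pin by mask
g=cv2.cvtColor(im,cv2.COLOR_RGB2GRAY);m=(g>170).astype(np.uint8);mm=np.zeros_like(m);mm[70:112,285:326]=m[70:112,285:326];M=cv2.moments(mm,True);print(M['m10']/M['m00'],M['m01']/M['m00'],M['m00'])
```

```text
row: slope [0.11405227 0.99492824] 1.0014440148221215 yaw -0.11413545727861822 pin pos [ 0.50693379 -0.00987281]
row2 [array([0.4682, 0.0953, 0.02  ]), array([0.4631, 0.0455, 0.02  ]), array([ 0.457 , -0.0036,  0.02  ]), array([ 0.4518, -0.0532,  0.02  ]), array([ 0.4456, -0.1032,  0.02  ])]
pin top [ 0.50601208 -0.00998976  0.04      ]
lip L [0.55878602 0.13220616 0.062     ] R [ 0.52756516 -0.14667843  0.062     ] 0.2806267190228846 yaw -0.11148483266872211
305.6872727272727 90.53090909090909 550.0
```

Emit:
{"name": "move_arm", "arguments": {"rows": [{"x": 0,"y": 1,"z": 0,"yaw": 0,"hand": 1},{"x": 0,"y": 1,"z": 0,"yaw": 0,"hand": 1},{"x": 0,"y": 1,"z": 0,"yaw": 0,"hand": 1},{"x": 0,"y": 1,"z": 0,"yaw": 0,"hand": 1},{"x": 0,"y": 1,"z": 0,"yaw": 0,"hand": 1},{"x": 0,"y": 1,"z": 0,"yaw": 0,"hand": 1},{"x": 0,"y": 1,"z": 0,"yaw": 0,"hand": 1},{"x": 0,"y": 1,"z": 0,"yaw": 0,"hand": 1},{"x": 0,"y": 1,"z": 0,"yaw": 0,"hand": 1},{"x": 0,"y": 1,"z": 0,"yaw": 0,"hand": 1},{"x": 0,"y": 0.5,"z": 0,"yaw": 0,"hand": 1},{"x": 0,"y": 0,"z": 0,"yaw": 0,"hand": 1}]}}

```text
time_s: 3.65
tool_pos: [0.4221, 0.2903, 0.2481]
orientation: [-3.139, -0.006, -0.001]
contact_force: [-0.3, 0.2, -0.5]
grip_width: 0.085
finger_force: 0.0
```

Run:
```python
from h import *
for i in range(3): im,K,T=cam('wrist')
save('w5',im); np.savez('w5.npz',im=im,K=K,T=T)
s=read_state();print(s['tool_pos'],np.abs(s['joint_velocities']).max())
```

```text
[0.42239696 0.28504856 0.24792093] 0.011483582504451917
```

View pics/w5.png

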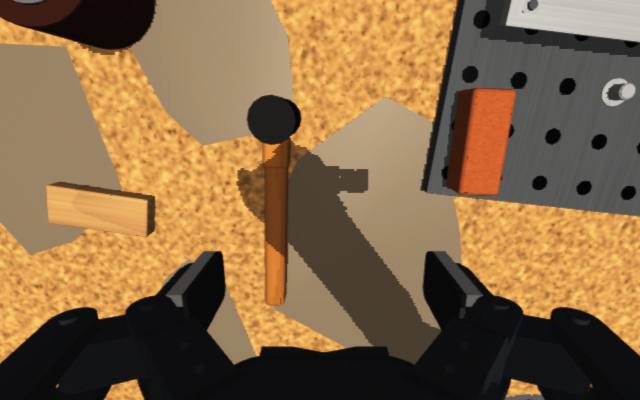

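The mallet's head top is at (272,120) with a radius of about 25 px. The handle's top runs from (279,165) to (275,303).

Run:
```python
from h import *
d=np.load('w5.npz');im,K,T=d['im'],d['K'],d['T']
g=cv2.cvtColor(im,cv2.COLOR_RGB2GRAY)
m=np.zeros_like(g);m[85:155,235:315]=(g[85:155,235:315]<42)
c=max(cv2.findContours(m,0,1)[0],key=cv2.contourArea);print(cv2.boundingRect(c))
h=onz(K,T,272,120,.08);print('head',h,'diam',np.linalg.norm(onz(K,T,247,120,.08)-onz(K,T,297,120,.08)))
hsv=cv2.cvtColor(im,cv2.COLOR_RGB2HSV)
for v in (170,200,230,260,290,300):
    r=hsv[v,255:300];u=np.where((r[:,1]>165)&(r[:,0]<14))[0]+255
    a,b=onz(K,T,u.min(),v,.053),onz(K,T,u.max()+1,v,.053);print(v,u.min(),u.max(),((a+b)/2).round(4),np.linalg.norm(a-b))
print('end',onz(K,T,275,303,.053))
```

```text
(248, 96, 53, 48)
head [0.48133102 0.33042916 0.08      ] diam 0.0428991689164789
170 266 287 [0.4332 0.3316 0.053 ] 0.021435807581693184
200 265 286 [0.4029 0.3338 0.053 ] 0.021961929289868096
230 266 286 [0.3711 0.3345 0.053 ] 0.021491572677766333
260 265 286 [0.3376 0.3363 0.053 ] 0.023096289702052214
290 266 285 [0.3024 0.3377 0.053 ] 0.021553254502292576
300 266 283 [0.2902 0.3393 0.053 ] 0.01957059392493427
end [0.28651446 0.33940526 0.053     ]
```

Emit:
{"name": "move_arm", "arguments": {"rows": [{"x": 0.25,"y": 0.8,"z": -0.2,"yaw": -0.3,"hand": 1},{"x": 0.25,"y": 0.8,"z": -0.8,"yaw": -0.3,"hand": 1},{"x": 0,"y": 0,"z": -1,"yaw": 0,"hand": 1},{"x": 0,"y": 0,"z": -1,"yaw": 0,"hand": 1},{"x": 0,"y": 0,"z": -1,"yaw": 0,"hand": 1},{"x": 0,"y": 0,"z": -1,"yaw": 0,"hand": 1},{"x": 0,"y": 0,"z": -0.8,"yaw": 0,"hand": 1},{"x": 0,"y": 0,"z": -0.6,"yaw": 0,"hand": 1},{"x": 0,"y": 0,"z": -0.4,"yaw": 0,"hand": 1},{"x": 0,"y": 0,"z": -0.2,"yaw": 0,"hand": 1},{"x": 0,"y": 0,"z": 0,"yaw": 0,"hand": 1},{"x": 0,"y": 0,"z": 0,"yaw": 0,"hand": 1}]}}

```text
time_s: 4.8
tool_pos: [0.437, 0.3348, 0.0387]
orientation: [3.14, -0.082, 0.001]
contact_force: [-0.5, -0.4, -0.6]
grip_width: 0.0857
finger_force: 0.0
```

Emit:
{"name": "move_arm", "arguments": {"rows": [{"x": 0,"y": 0,"z": 0,"yaw": 0,"hand": 0.6},{"x": 0,"y": 0,"z": 0,"yaw": 0,"hand": 0.4},{"x": 0,"y": 0,"z": 0,"yaw": 0,"hand": 0.3},{"x": 0,"y": 0,"z": 0,"yaw": 0,"hand": 0},{"x": 0,"y": 0,"z": 0,"yaw": 0,"hand": 0},{"x": 0,"y": 0,"z": 0,"yaw": 0,"hand": 0},{"x": 0,"y": 0,"z": 0,"yaw": 0,"hand": 0},{"x": 0,"y": 0,"z": 0,"yaw": 0,"hand": 0}]}}

```text
time_s: 5.47
tool_pos: [0.4356, 0.3352, 0.0387]
orientation: [3.139, -0.08, -0.001]
contact_force: [-1.6, -2.7, 6.2]
grip_width: 0.0209
finger_force: 58.5
```

Handle gripped (20.9 mm). Next: lift and carry it over the pin.

Emit:
{"name": "move_arm", "arguments": {"rows": [{"x": 0,"y": 0,"z": 0.5,"yaw": 0,"hand": 0},{"x": 0,"y": 0,"z": 1,"yaw": 0,"hand": 0},{"x": 0,"y": 0,"z": 1,"yaw": 0,"hand": 0},{"x": 0,"y": -0.4,"z": 1,"yaw": 0,"hand": 0},{"x": 0,"y": -0.8,"z": 0.5,"yaw": 0,"hand": 0},{"x": 0.1,"y": -1,"z": 0,"yaw": 0,"hand": 0},{"x": 0.1,"y": -1,"z": 0,"yaw": 0,"hand": 0},{"x": 0.1,"y": -1,"z": 0,"yaw": 0,"hand": 0},{"x": 0.1,"y": -1,"z": 0,"yaw": 0,"hand": 0},{"x": 0.1,"y": -1,"z": 0,"yaw": 0,"hand": 0},{"x": 0.1,"y": -1,"z": 0,"yaw": 0,"hand": 0},{"x": 0.1,"y": -1,"z": 0,"yaw": 0,"hand": 0}]}}

```text
time_s: 6.47
tool_pos: [0.456, 0.0886, 0.1574]
orientation: [3.14, -0.078, -0.004]
contact_force: [0.6, -0.1, -5.6]
grip_width: 0.0214
finger_force: 59.7
```

Emit:
{"name": "move_arm", "arguments": {"rows": [{"x": 0,"y": -1,"z": 0,"yaw": 0,"hand": 0},{"x": 0,"y": -1,"z": 0,"yaw": 0,"hand": 0},{"x": 0,"y": -0.8,"z": 0,"yaw": 0,"hand": 0},{"x": 0,"y": -0.4,"z": 0,"yaw": 0,"hand": 0},{"x": 0,"y": 0,"z": 0,"yaw": 0,"hand": 0},{"x": 0,"y": 0,"z": 0,"yaw": 0,"hand": 0},{"x": 0,"y": 0,"z": 0,"yaw": 0,"hand": 0}]}}

```text
time_s: 7.05
tool_pos: [0.4566, -0.0047, 0.1578]
orientation: [-3.14, 0.076, 0.002]
contact_force: [-0.1, 0.1, -5.6]
grip_width: 0.0213
finger_force: 59.7
```

Run:
```python
from h import *
im,K,T=cam('wrist'); save('w6',im); np.savez('w6.npz',im=im,K=K,T=T)
s=read_state();print(s['tool_pos'],s['orientation'])
g=cv2.cvtColor(im,cv2.COLOR_RGB2GRAY)
```

```text
[ 0.4567265  -0.00434458  0.15793953] [-3.13956817e+00  7.47390358e-02  1.25057710e-03]
```

View pics/w6.png

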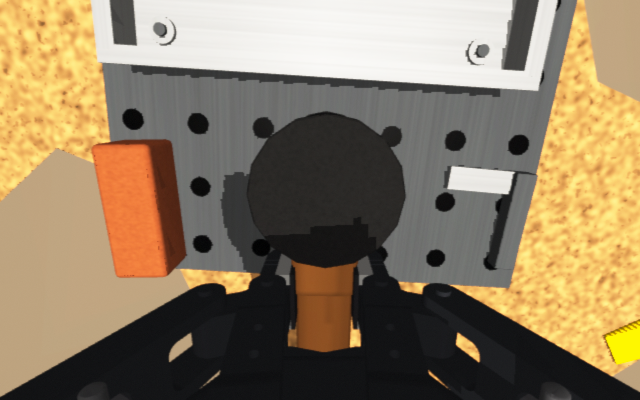

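The head's top disc is centred at (326,190) and covers the pin hole, between hole neighbours (263,128) and (391,136). That was my tenth picture; from here I measure numerically.

Run:
```python
from h import *
d=np.load('w6.npz');K,T=d['K'],d['T']
print('head',onz(K,T,326,190,.199),'diam',np.linalg.norm(onz(K,T,248,190,.199)-onz(K,T,405,190,.199)))
a,b=onz(K,T,263,128,.02),onz(K,T,391,136,.02);print('holes',a,b,'pin est',(a+b)/2,np.linalg.norm(a-b))
```

```text
head [ 0.50362578 -0.00691456  0.199     ] diam 0.04101107238349059
holes [0.51235665 0.04061536 0.02      ] [ 0.5014002  -0.05852013  0.02      ] pin est [ 0.50687842 -0.00895238  0.02      ] 0.0997391052605332
```

Emit:
{"name": "move_arm", "arguments": {"rows": [{"x": 0,"y": -0.1,"z": -0.5,"yaw": 0,"hand": 0},{"x": 0,"y": 0,"z": -0.8,"yaw": 0,"hand": 0},{"x": 0,"y": 0,"z": -0.7,"yaw": 0,"hand": 0},{"x": 0,"y": 0,"z": -0.4,"yaw": 0,"hand": 0},{"x": 0,"y": 0,"z": -0.15,"yaw": 0,"hand": 0},{"x": 0,"y": 0,"z": -0.1,"yaw": 0,"hand": 0},{"x": 0,"y": 0,"z": -0.1,"yaw": 0,"hand": 0},{"x": 0,"y": 0,"z": 0,"yaw": 0,"hand": 0}]}}

```text
time_s: 7.77
tool_pos: [0.4575, -0.0084, 0.076]
orientation: [-3.14, 0.077, -0.002]
contact_force: [-0.4, -0.1, -4.8]
grip_width: 0.0208
finger_force: 59.5
```

Emit:
{"name": "move_arm", "arguments": {"rows": [{"x": 0,"y": 0,"z": -0.1,"yaw": 0,"hand": 0},{"x": 0,"y": 0,"z": -0.1,"yaw": 0,"hand": 0},{"x": 0,"y": 0,"z": -0.1,"yaw": 0,"hand": 0},{"x": 0,"y": 0,"z": 0,"yaw": 0,"hand": 0}]}}

```text
time_s: 8.1
tool_pos: [0.4578, -0.0087, 0.0672]
orientation: [-3.14, 0.078, -0.004]
contact_force: [-1.0, 0.9, 1.9]
grip_width: 0.0212
finger_force: 60.6
```

Emit:
{"name": "move_arm", "arguments": {"rows": [{"x": 0,"y": 0,"z": -0.1,"yaw": 0,"hand": 0},{"x": 0,"y": 0,"z": -0.1,"yaw": 0,"hand": 0},{"x": 0,"y": 0,"z": -0.1,"yaw": 0,"hand": 0},{"x": 0,"y": 0,"z": -0.05,"yaw": 0,"hand": 0},{"x": 0,"y": 0,"z": 0,"yaw": 0,"hand": 0}]}}

```text
time_s: 8.52
tool_pos: [0.4574, -0.0091, 0.0579]
orientation: [3.14, -0.08, 0.003]
contact_force: [-5.1, 0.6, 19.3]
grip_width: 0.021
finger_force: 63.0
```

```bash
cat > head.py <<'E'
from h import *
im,K,T=cam('wrist');s=read_state();print(s['tool_pos'],s['contact_force'])
g=cv2.cvtColor(im,cv2.COLOR_RGB2GRAY);m=(g<62).astype(np.uint8);m[:,:200]=0;m[:,460:]=0;m[270:]=0
c=max(cv2.findContours(m,0,1)[0],key=cv2.contourArea);x,y,w,h=cv2.boundingRect(c);print('head box',x,y,w,h,cv2.minEnclosingCircle(c))
E
python3 head.py
python3 - <<'E'
from h import *
g=cv2.cvtColor(np.load('w6.npz')['im'],cv2.COLOR_RGB2GRAY);print(g[190,230:420:8],g[100:280:8,326])
E
```

```text
[ 0.45744764 -0.00905766  0.0578764 ] [-4.21262552  0.52606048 20.23173017]
head box 200 110 228 160 ((312.82391357421875, 228.70620727539062), 119.80339813232422)
[ 55  55  49  40  41  41  40  40  40  40  42  41  40  41  41  40  41  41
  43  41  41  41 112 116] [112 112  40  40  40  41  42  40  39  39  41  42  38  43  42  40  21  21
  19  20  20  88  99]
```

```bash
cat > head.py <<'E'
from h import *
im,K,T=cam('wrist');s=read_state();print(s['tool_pos'],s['contact_force'])
np.savez('w7.npz',im=im)
for q in (np.load('w6.npz')['im'],im):
    g=cv2.cvtColor(q,cv2.COLOR_RGB2GRAY).astype(int)
    print('left',[int(np.where(abs(np.diff(g[v,225:300]))>5)[0].max()+225) if (abs(np.diff(g[v,225:300]))>5).any() else None for v in(150,170,190,210)],
     'right',[int(np.where(g[v,330:]>60)[0].min()+330) for v in(150,170,190,210)],
     'top',[int(np.where(g[60:190,u]>60)[0].max()+60) for u in(300,315,326,340,355)])
E
python3 head.py
```

```text
[ 0.45745956 -0.00902177  0.05789085] [-5.15733124 -0.53562936 20.26409093]
left [260, 250, 248, 249] right [392, 402, 405, 402] top [117, 112, 111, 113, 118]
left [261, 249, 246, 248] right [389, 401, 404, 402] top [118, 111, 109, 112, 121]
```

The head is level, its face sits at 19.7 mm and the push is 26 N, so the pin is flush. I'll press slightly more, then lift and carry the mallet back to where it stood.

Emit:
{"name": "move_arm", "arguments": {"rows": [{"x": 0,"y": 0,"z": -0.04,"yaw": 0,"hand": 0},{"x": 0,"y": 0,"z": 0,"yaw": 0,"hand": 0},{"x": 0,"y": 0,"z": 0.3,"yaw": 0,"hand": 0},{"x": 0,"y": 0,"z": 0.7,"yaw": 0,"hand": 0},{"x": -0.1,"y": 0,"z": 1,"yaw": 0,"hand": 0},{"x": -0.1,"y": 0,"z": 1,"yaw": 0,"hand": 0},{"x": -0.1,"y": 0.3,"z": 0.3,"yaw": 0,"hand": 0},{"x": -0.1,"y": 0.8,"z": 0,"yaw": 0,"hand": 0},{"x": -0.1,"y": 1,"z": 0,"yaw": 0,"hand": 0},{"x": -0.1,"y": 1,"z": 0,"yaw": 0,"hand": 0},{"x": -0.1,"y": 1,"z": 0,"yaw": 0,"hand": 0},{"x": 0,"y": 1,"z": 0,"yaw": 0,"hand": 0}]}}

```text
time_s: 9.62
tool_pos: [0.4337, 0.1453, 0.1524]
orientation: [3.139, -0.079, -0.007]
contact_force: [0.9, 0.2, -5.0]
grip_width: 0.0209
finger_force: 59.5
```

Emit:
{"name": "move_arm", "arguments": {"rows": [{"x": 0,"y": 1,"z": 0,"yaw": 0,"hand": 0},{"x": 0,"y": 1,"z": 0,"yaw": 0,"hand": 0},{"x": 0,"y": 1,"z": 0,"yaw": 0,"hand": 0},{"x": 0,"y": 1,"z": 0,"yaw": 0,"hand": 0},{"x": 0,"y": 1,"z": 0,"yaw": 0,"hand": 0},{"x": 0,"y": 1,"z": 0,"yaw": 0,"hand": 0},{"x": 0,"y": 0.5,"z": -0.5,"yaw": 0,"hand": 0},{"x": 0,"y": 0,"z": -1,"yaw": 0,"hand": 0},{"x": 0,"y": 0,"z": -1,"yaw": 0,"hand": 0},{"x": 0,"y": 0,"z": -0.5,"yaw": 0,"hand": 0},{"x": 0,"y": 0,"z": -0.2,"yaw": 0,"hand": 0},{"x": 0,"y": 0,"z": 0,"yaw": 0,"hand": 0}]}}

```text
time_s: 10.62
tool_pos: [0.434, 0.3381, 0.055]
orientation: [3.137, -0.078, -0.008]
contact_force: [0.1, 1.2, -4.5]
grip_width: 0.0208
finger_force: 59.5
```

Emit:
{"name": "move_arm", "arguments": {"rows": [{"x": 0,"y": 0,"z": -0.2,"yaw": 0,"hand": 0},{"x": 0,"y": 0,"z": -0.15,"yaw": 0,"hand": 0},{"x": 0,"y": 0,"z": -0.1,"yaw": 0,"hand": 0},{"x": 0,"y": 0,"z": -0.05,"yaw": 0,"hand": 0},{"x": 0,"y": 0,"z": 0,"yaw": 0,"hand": 0}]}}

```text
time_s: 11.03
tool_pos: [0.4362, 0.339, 0.0433]
orientation: [-3.14, 0.079, -0.001]
contact_force: [0.1, -0.3, -4.2]
grip_width: 0.021
finger_force: 59.7
```

Emit:
{"name": "move_arm", "arguments": {"rows": [{"x": 0,"y": 0,"z": -0.08,"yaw": 0,"hand": 0},{"x": 0,"y": 0,"z": -0.05,"yaw": 0,"hand": 0},{"x": 0,"y": 0,"z": 0,"yaw": 0,"hand": 0},{"x": 0,"y": 0,"z": 0,"yaw": 0,"hand": 0}]}}

```text
time_s: 11.37
tool_pos: [0.436, 0.339, 0.0392]
orientation: [-3.141, 0.079, -0.0]
contact_force: [0.3, -0.3, -4.6]
grip_width: 0.0215
finger_force: 59.7
```

Emit:
{"name": "move_arm", "arguments": {"rows": [{"x": 0,"y": 0,"z": -0.04,"yaw": 0,"hand": 0},{"x": 0,"y": 0,"z": 0,"yaw": 0,"hand": 0},{"x": 0,"y": 0,"z": 0,"yaw": 0,"hand": 0.15},{"x": 0,"y": 0,"z": 0,"yaw": 0,"hand": 0.3},{"x": 0,"y": 0,"z": 0,"yaw": 0,"hand": 0.6},{"x": 0,"y": 0,"z": 0,"yaw": 0,"hand": 1},{"x": 0,"y": 0,"z": 0,"yaw": 0,"hand": 1},{"x": 0,"y": 0,"z": 0,"yaw": 0,"hand": 1},{"x": 0,"y": 0,"z": 0,"yaw": 0,"hand": 1}]}}

```text
time_s: 12.12
tool_pos: [0.4362, 0.3392, 0.0382]
orientation: [-3.14, 0.079, -0.001]
contact_force: [-0.2, 0.0, 0.3]
grip_width: 0.0836
finger_force: 0.0
```

Released. Straight up, then over to the wedge.

Emit:
{"name": "move_arm", "arguments": {"rows": [{"x": 0,"y": 0,"z": 0.5,"yaw": 0,"hand": 1},{"x": 0,"y": 0,"z": 1,"yaw": 0,"hand": 1},{"x": 0,"y": 0,"z": 1,"yaw": 0,"hand": 1},{"x": 0,"y": 0,"z": 1,"yaw": 0,"hand": 1},{"x": 0,"y": 0,"z": 1,"yaw": 0,"hand": 1},{"x": 0,"y": 0,"z": 1,"yaw": 0,"hand": 1},{"x": 0,"y": -0.5,"z": 1,"yaw": 0,"hand": 1},{"x": 0,"y": -1,"z": 0.5,"yaw": 0,"hand": 1},{"x": 0,"y": -1,"z": 0,"yaw": 0,"hand": 1},{"x": 0,"y": -1,"z": 0,"yaw": 0,"hand": 1},{"x": 0,"y": -1,"z": 0,"yaw": 0,"hand": 1},{"x": 0,"y": -1,"z": 0,"yaw": 0,"hand": 1}]}}

```text
time_s: 13.12
tool_pos: [0.4357, 0.1726, 0.2483]
orientation: [-3.14, 0.078, -0.001]
contact_force: [0.3, 0.6, 0.5]
grip_width: 0.0856
finger_force: 0.0
```

Emit:
{"name": "move_arm", "arguments": {"rows": [{"x": -0.1,"y": -1,"z": 0,"yaw": 0,"hand": 1},{"x": -0.1,"y": -1,"z": 0,"yaw": 0,"hand": 1},{"x": 0,"y": -1,"z": 0,"yaw": 0,"hand": 1},{"x": 0,"y": -1,"z": 0,"yaw": 0,"hand": 1},{"x": 0,"y": -1,"z": 0,"yaw": 0,"hand": 1},{"x": 0,"y": -0.3,"z": 0,"yaw": 0,"hand": 1},{"x": 0,"y": 0,"z": 0,"yaw": 0,"hand": 1},{"x": 0,"y": 0,"z": 0,"yaw": 0,"hand": 1},{"x": 0,"y": 0,"z": 0,"yaw": 0,"hand": 1}]}}

```text
time_s: 13.87
tool_pos: [0.43, 0.0169, 0.248]
orientation: [-3.14, 0.075, -0.0]
contact_force: [-0.2, 0.0, -0.5]
grip_width: 0.0853
finger_force: 0.0
```

Run:
```python
from h import *
im,K,T=cam('wrist'); np.savez('w8.npz',im=im,K=K,T=T)
s=read_state();print(s['tool_pos'],s['orientation'])
g=cv2.cvtColor(im,cv2.COLOR_RGB2GRAY)
u,v=proj(K,T,(.5065,-.0097,.02)).round().astype(int);u2,v2=proj(K,T,(.5065,-.0097,.04)).round().astype(int);print('pin px',u,v,'proud px',u2,v2)
w=g[v-40:v+25,u-30:u+30];m=(w>150).astype(np.uint8)
for c in cv2.findContours(m,0,1)[0]:
    if cv2.contourArea(c)>30:
        (cx,cy),r=cv2.minEnclosingCircle(c);p=(cx+u-30,cy+v-40);print(p,r,onz(K,T,*p,.02),r/K[0]*T[2,3])
# mallet from top view
im,K,T=cam('top');hsv=cv2.cvtColor(im,cv2.COLOR_RGB2HSV);m=np.zeros(im.shape[:2],np.uint8);m[190:225,180:220]=hsv[190:225,180:220,2]<70
c=max(cv2.findContours(m,0,1)[0],key=cv2.contourArea);print('mallet box',cv2.boundingRect(c), 'before',(199,202,11,11))
```

```text
[0.4300531  0.01699871 0.24801791] [-3.13966581e+00  7.34959753e-02 -1.08152650e-04]
pin px 347 99 proud px 349 99
(np.float64(346.2932815551758), np.float64(98.60077667236328)) 14.096940040588379 [ 0.50718362 -0.00877551  0.02      ] 0.01584457440273505
mallet box (189, 200, 20, 13) before (199, 202, 11, 11)
```

Emit:
{"name": "move_arm", "arguments": {"rows": [{"x": 0.1,"y": -1,"z": 0,"yaw": 0.3,"hand": 1},{"x": 0.1,"y": -1,"z": 0,"yaw": 0.3,"hand": 1},{"x": 0.1,"y": -1,"z": 0,"yaw": 0.3,"hand": 1},{"x": 0.1,"y": -1,"z": 0,"yaw": 0.3,"hand": 1},{"x": 0.1,"y": -1,"z": 0,"yaw": 0.3,"hand": 1},{"x": 0.1,"y": -1,"z": 0,"yaw": 0.3,"hand": 1},{"x": 0.1,"y": -1,"z": 0,"yaw": 0.3,"hand": 1},{"x": 0,"y": -1,"z": 0,"yaw": 0.3,"hand": 1},{"x": 0,"y": -1,"z": 0,"yaw": 0.3,"hand": 1},{"x": 0,"y": -1,"z": 0,"yaw": 0.3,"hand": 1},{"x": 0,"y": -1,"z": 0,"yaw": 0,"hand": 1},{"x": 0,"y": -1,"z": 0,"yaw": 0,"hand": 1}]}}

```text
time_s: 14.97
tool_pos: [0.452, -0.345, 0.2478]
orientation: [-3.123, -0.336, -0.001]
contact_force: [0.3, 0.1, 0.2]
grip_width: 0.0851
finger_force: 0.0
```

Emit:
{"name": "move_arm", "arguments": {"rows": [{"x": 0,"y": -0.3,"z": 0,"yaw": 0,"hand": 1},{"x": 0,"y": 0,"z": 0,"yaw": 0,"hand": 1},{"x": 0,"y": 0,"z": 0,"yaw": 0,"hand": 1},{"x": 0,"y": 0,"z": 0,"yaw": 0,"hand": 1}]}}

```text
time_s: 15.3
tool_pos: [0.4521, -0.3511, 0.2478]
orientation: [-3.121, -0.337, -0.001]
contact_force: [-0.2, 0.2, -0.2]
grip_width: 0.0853
finger_force: 0.0
```

Run:
```python
from h import *
im,K,T=cam('wrist'); np.savez('w9.npz',im=im,K=K,T=T)
s=read_state();o=rot(s['orientation']);print(s['tool_pos'],'yaw',np.arctan2(o[1,0],o[0,0]))
for w in((.5635,-.3267,.004),(.4225,-.357,.028)):print(proj(K,T,w))
g=cv2.cvtColor(im,cv2.COLOR_RGB2HSV)
# wedge: hue/sat smooth; report edges along rows from local texture
b=cv2.GaussianBlur(cv2.cvtColor(im,cv2.COLOR_RGB2LAB),(3,3),0).astype(float)
for k in range(1,8):
    t=k*.018;z=.004+t/6;c=proj(K,T,np.array([.5635-t*.978,-.3267-t*.208,z]));v=int(round(c[1]));u=int(round(c[0]))
    if v<0 or v>399: continue
    ref=b[v-1:v+2,u-6:u+7].reshape(-1,3).mean(0);d=np.linalg.norm(b[v]-ref,axis=1)>22
    l=u
    while l>0 and not d[l]:l-=1
    r=u
    while r<639 and not d[r]:r+=1
    a,e=onz(K,T,l+1,v,z),onz(K,T,r,v,z);print(k,v,l,r,((a+e)/2).round(4),np.linalg.norm(a-e).round(4))
```

```text
[ 0.45206499 -0.35115835  0.24794941] yaw 0.2156591644888467
[324.74262484  63.21226492]
[324.19218817 203.56170932]
1 81 307 342 [ 0.5463 -0.3307  0.007 ] 0.0354
2 99 306 342 [ 0.5286 -0.3341  0.01  ] 0.0366
3 117 306 342 [ 0.5108 -0.338   0.013 ] 0.0368
4 135 293 348 [ 0.4921 -0.3383  0.016 ] 0.0571
5 152 318 341 [ 0.477  -0.3514  0.019 ] 0.0234
6 169 243 367 [ 0.454  -0.3296  0.022 ] 0.1314
7 186 222 340 [ 0.431  -0.3082  0.025 ] 0.1257
```

Aligned with the wedge: width 36 mm, centre line within 1 mm. Going down.

Emit:
{"name": "move_arm", "arguments": {"rows": [{"x": 0,"y": 0,"z": -0.6,"yaw": 0,"hand": 1},{"x": 0,"y": 0,"z": -1,"yaw": 0,"hand": 1},{"x": 0,"y": 0,"z": -1,"yaw": 0,"hand": 1},{"x": 0,"y": 0,"z": -1,"yaw": 0,"hand": 1},{"x": 0,"y": 0,"z": -1,"yaw": 0,"hand": 1},{"x": 0,"y": 0,"z": -1,"yaw": 0,"hand": 1},{"x": 0,"y": 0,"z": -0.8,"yaw": 0,"hand": 1},{"x": 0,"y": 0,"z": -0.5,"yaw": 0,"hand": 1},{"x": 0,"y": 0,"z": -0.4,"yaw": 0,"hand": 1},{"x": 0,"y": 0,"z": -0.2,"yaw": 0,"hand": 1},{"x": 0,"y": 0,"z": 0,"yaw": 0,"hand": 1},{"x": 0,"y": 0,"z": 0,"yaw": 0,"hand": 1}]}}

```text
time_s: 16.35
tool_pos: [0.4517, -0.3538, 0.0237]
orientation: [3.123, 0.333, 0.002]
contact_force: [0.4, 0.7, 0.3]
grip_width: 0.0853
finger_force: 0.0
```

Emit:
{"name": "move_arm", "arguments": {"rows": [{"x": 0,"y": 0,"z": 0,"yaw": 0,"hand": 0.7},{"x": 0,"y": 0,"z": 0,"yaw": 0,"hand": 0.5},{"x": 0,"y": 0,"z": 0,"yaw": 0,"hand": 0.4},{"x": 0,"y": 0,"z": 0,"yaw": 0,"hand": 0},{"x": 0,"y": 0,"z": 0,"yaw": 0,"hand": 0},{"x": 0,"y": 0,"z": 0,"yaw": 0,"hand": 0},{"x": 0,"y": 0,"z": 0,"yaw": 0,"hand": 0}]}}

```text
time_s: 16.93
tool_pos: [0.4516, -0.3543, 0.024]
orientation: [3.123, 0.332, 0.002]
contact_force: [0.4, 0.6, 5.1]
grip_width: 0.0345
finger_force: 61.3
```

Wedge gripped. Lift, carry it in front of the pan and line it up with the pan's axis.

Emit:
{"name": "move_arm", "arguments": {"rows": [{"x": 0,"y": 0,"z": 0.5,"yaw": 0,"hand": 0},{"x": 0,"y": 0,"z": 1,"yaw": 0,"hand": 0},{"x": 0,"y": 0,"z": 1,"yaw": 0,"hand": 0},{"x": 0,"y": 0.5,"z": 0.5,"yaw": 0,"hand": 0},{"x": -0.1,"y": 1,"z": 0,"yaw": -0.4,"hand": 0},{"x": -0.1,"y": 1,"z": 0,"yaw": -0.4,"hand": 0},{"x": -0.1,"y": 1,"z": 0,"yaw": -0.4,"hand": 0},{"x": -0.1,"y": 1,"z": 0,"yaw": -0.4,"hand": 0},{"x": -0.1,"y": 1,"z": 0,"yaw": -0.4,"hand": 0},{"x": -0.1,"y": 1,"z": 0,"yaw": -0.4,"hand": 0},{"x": -0.1,"y": 1,"z": 0,"yaw": -0.4,"hand": 0},{"x": -0.1,"y": 1,"z": 0,"yaw": -0.4,"hand": 0}]}}

```text
time_s: 17.93
tool_pos: [0.4266, -0.0976, 0.113]
orientation: [-3.14, 0.11, -0.0]
contact_force: [0.6, 0.7, -0.6]
grip_width: 0.0349
finger_force: 60.6
```

Emit:
{"name": "move_arm", "arguments": {"rows": [{"x": -0.1,"y": 1,"z": 0,"yaw": -0.4,"hand": 0},{"x": 0,"y": 1,"z": 0,"yaw": -0.1,"hand": 0},{"x": 0,"y": 1,"z": 0,"yaw": 0,"hand": 0},{"x": 0,"y": 0.5,"z": 0,"yaw": 0,"hand": 0},{"x": 0,"y": 0,"z": 0,"yaw": 0,"hand": 0},{"x": 0,"y": 0,"z": 0,"yaw": 0,"hand": 0},{"x": 0,"y": 0,"z": 0,"yaw": 0,"hand": 0}]}}

```text
time_s: 18.52
tool_pos: [0.424, 0.005, 0.113]
orientation: [3.136, -0.177, 0.0]
contact_force: [0.5, 0.2, -1.7]
grip_width: 0.0348
finger_force: 60.5
```

Run:
```python
from h import *
im,K,T=cam('wrist'); np.savez('w10.npz',im=im,K=K,T=T)
s=read_state();o=rot(s['orientation']);p=s['tool_pos'];print(p,'yaw',np.arctan2(o[1,0],o[0,0]),s['contact_force'])
c,sn=o[0,0],o[1,0]
zb=p[2]-.024
tip=p+np.array([.1145*c,.1145*sn,0]);tip[2]=zb+.004;print('tip px expected',proj(K,T,tip))
hsv=cv2.cvtColor(im,cv2.COLOR_RGB2HSV)
m=((hsv[...,1]>80)&(hsv[...,0]>8)&(hsv[...,0]<22)).astype(np.uint8);m[:,:230]=0;m[:,420:]=0;m[240:]=0
cn=max(cv2.findContours(m,0,1)[0],key=cv2.contourArea);x,y,w,h=cv2.boundingRect(cn);print(x,y,w,h)
for v in range(y,y+h,15):
    r=np.where(m[v])[0];print(v,r.min(),r.max())
g=cv2.cvtColor(im,cv2.COLOR_RGB2GRAY).astype(int)
for u in (150,200,240,400,440,480):
    d=np.diff(g[:150,u]);v=d.argmin();print('lip',u,v,d[v],onz(K,T,u,v+.5,.062).round(4))
```

```text
[0.42400432 0.00453481 0.11301042] yaw -0.11381621926007733 [ 0.43985767 -0.30562098 -0.42937513]
tip px expected [327.14761484 -17.59836137]
277 0 91 240
0 270 364
15 271 365
30 272 364
45 346 365
60 273 365
75 349 365
90 274 365
105 348 365
120 275 365
135 347 365
150 276 366
165 351 366
180 277 366
195 277 366
210 279 366
225 255 366
lip 150 10 -2 [0.5455 0.0753 0.062 ]
lip 200 39 -3 [0.5304 0.0543 0.062 ]
lip 240 74 -22 [0.5124 0.0378 0.062 ]
lip 400 80 -20 [ 0.5006 -0.0415  0.062 ]
lip 440 71 -2 [ 0.5026 -0.0615  0.062 ]
lip 480 80 -18 [ 0.4961 -0.0814  0.062 ]
```

Emit:
{"name": "move_arm", "arguments": {"rows": [{"x": -0.2,"y": 0.05,"z": -0.3,"yaw": 0,"hand": 0},{"x": 0,"y": 0,"z": -0.6,"yaw": 0,"hand": 0},{"x": 0,"y": 0,"z": -0.6,"yaw": 0,"hand": 0},{"x": 0,"y": 0,"z": -0.4,"yaw": 0,"hand": 0},{"x": 0,"y": 0,"z": -0.2,"yaw": 0,"hand": 0},{"x": 0,"y": 0,"z": 0,"yaw": 0,"hand": 0},{"x": 0,"y": 0,"z": 0,"yaw": 0,"hand": 0}]}}

```text
time_s: 19.15
tool_pos: [0.4181, 0.0066, 0.0501]
orientation: [3.136, -0.178, -0.0]
contact_force: [0.0, 1.0, -0.8]
grip_width: 0.0344
finger_force: 60.5
```

Emit:
{"name": "move_arm", "arguments": {"rows": [{"x": 0,"y": 0,"z": -0.1,"yaw": 0,"hand": 0},{"x": 0,"y": 0,"z": -0.07,"yaw": 0,"hand": 0},{"x": 0,"y": 0,"z": 0,"yaw": 0,"hand": 0},{"x": 0,"y": 0,"z": 0,"yaw": 0,"hand": 0}]}}

```text
time_s: 19.48
tool_pos: [0.4182, 0.0075, 0.0452]
orientation: [-3.137, 0.175, -0.001]
contact_force: [-0.9, 0.6, -0.4]
grip_width: 0.0346
finger_force: 60.5
```

Emit:
{"name": "move_arm", "arguments": {"rows": [{"x": 0,"y": 0,"z": -0.04,"yaw": 0,"hand": 0},{"x": 0,"y": 0,"z": 0,"yaw": 0,"hand": 0},{"x": 0,"y": 0,"z": 0,"yaw": 0,"hand": 0}]}}

```text
time_s: 19.73
tool_pos: [0.4182, 0.0076, 0.044]
orientation: [-3.137, 0.174, -0.001]
contact_force: [-0.6, -0.2, 3.7]
grip_width: 0.0342
finger_force: 60.8
```

It touched the plate at exactly the expected height, and the wedge lies over the pin, so the pin is flush. Sliding in along the pan's axis.

Emit:
{"name": "move_arm", "arguments": {"rows": [{"x": 0.3,"y": -0.035,"z": 0,"yaw": 0,"hand": 0},{"x": 0.3,"y": -0.035,"z": 0,"yaw": 0,"hand": 0},{"x": 0.3,"y": -0.035,"z": 0,"yaw": 0,"hand": 0},{"x": 0.3,"y": -0.035,"z": 0,"yaw": 0,"hand": 0},{"x": 0.3,"y": -0.035,"z": 0,"yaw": 0,"hand": 0},{"x": 0.3,"y": -0.035,"z": 0,"yaw": 0,"hand": 0},{"x": 0,"y": 0,"z": 0,"yaw": 0,"hand": 0}]}}

```text
time_s: 20.32
tool_pos: [0.471, 0.0014, 0.044]
orientation: [-3.136, 0.174, 0.005]
contact_force: [-2.4, 0.6, 4.3]
grip_width: 0.0346
finger_force: 60.9
```

Emit:
{"name": "move_arm", "arguments": {"rows": [{"x": 0.1,"y": -0.011,"z": 0,"yaw": 0,"hand": 0},{"x": 0.1,"y": -0.011,"z": 0,"yaw": 0,"hand": 0},{"x": 0.1,"y": -0.011,"z": 0,"yaw": 0,"hand": 0},{"x": 0.1,"y": -0.011,"z": 0,"yaw": 0,"hand": 0},{"x": 0,"y": 0,"z": 0,"yaw": 0,"hand": 0}]}}

```text
time_s: 20.73
tool_pos: [0.4807, 0.0003, 0.044]
orientation: [-3.136, 0.174, 0.011]
contact_force: [-5.8, 0.4, 8.1]
grip_width: 0.0346
finger_force: 61.4
```

Emit:
{"name": "move_arm", "arguments": {"rows": [{"x": 0.1,"y": -0.011,"z": 0,"yaw": 0,"hand": 0},{"x": 0,"y": 0,"z": 0,"yaw": 0,"hand": 0}]}}

```text
time_s: 20.9
tool_pos: [0.4818, 0.0001, 0.0439]
orientation: [-3.136, 0.174, 0.018]
contact_force: [-8.6, 0.6, 11.8]
grip_width: 0.0343
finger_force: 61.9
```

Emit:
{"name": "move_arm", "arguments": {"rows": [{"x": 0.1,"y": -0.011,"z": 0,"yaw": 0,"hand": 0},{"x": 0,"y": 0,"z": 0,"yaw": 0,"hand": 0}]}}

```text
time_s: 21.07
tool_pos: [0.4846, -0.0002, 0.0439]
orientation: [-3.136, 0.174, 0.019]
contact_force: [-9.5, 1.9, 13.4]
grip_width: 0.0345
finger_force: 62.1
```

Emit:
{"name": "move_arm", "arguments": {"rows": [{"x": 0.1,"y": -0.011,"z": 0,"yaw": 0,"hand": 0},{"x": 0,"y": 0,"z": 0,"yaw": 0,"hand": 0}]}}

```text
time_s: 21.23
tool_pos: [0.4847, -0.0002, 0.0439]
orientation: [-3.135, 0.174, 0.029]
contact_force: [-13.4, 1.1, 18.7]
grip_width: 0.0344
finger_force: 62.5
```

The arm is pressing the wedge down and adding friction, so I'll ease z a little and go on in small steps.

Emit:
{"name": "move_arm", "arguments": {"rows": [{"x": 0,"y": 0,"z": 0.05,"yaw": 0,"hand": 0},{"x": 0,"y": 0,"z": 0,"yaw": 0,"hand": 0}]}}

```text
time_s: 21.4
tool_pos: [0.4862, -0.0004, 0.0443]
orientation: [-3.136, 0.174, 0.023]
contact_force: [-8.1, 0.9, 0.1]
grip_width: 0.0343
finger_force: 60.5
```

Emit:
{"name": "move_arm", "arguments": {"rows": [{"x": 0.1,"y": -0.011,"z": 0,"yaw": 0,"hand": 0},{"x": 0,"y": 0,"z": 0,"yaw": 0,"hand": 0}]}}

```text
time_s: 21.57
tool_pos: [0.4871, -0.0006, 0.044]
orientation: [-3.136, 0.174, 0.031]
contact_force: [-11.2, 1.6, 6.6]
grip_width: 0.0344
finger_force: 61.2
```

Emit:
{"name": "move_arm", "arguments": {"rows": [{"x": 0.1,"y": -0.011,"z": 0.02,"yaw": 0,"hand": 0},{"x": 0,"y": 0,"z": 0,"yaw": 0,"hand": 0}]}}

```text
time_s: 21.73
tool_pos: [0.4916, -0.0011, 0.0444]
orientation: [-3.136, 0.174, 0.026]
contact_force: [-7.5, -0.5, 0.1]
grip_width: 0.0347
finger_force: 60.6
```

Emit:
{"name": "move_arm", "arguments": {"rows": [{"x": 0.1,"y": -0.011,"z": 0.01,"yaw": 0,"hand": 0},{"x": 0,"y": 0,"z": 0,"yaw": 0,"hand": 0}]}}

```text
time_s: 21.9
tool_pos: [0.4946, -0.0014, 0.0444]
orientation: [-3.136, 0.174, 0.026]
contact_force: [-8.3, 0.5, -0.2]
grip_width: 0.0347
finger_force: 60.5
```

```bash
cat > foot.py <<'E'
from h import *
# pan front lip from side camera: brightness edge positions, compared with first picture
im,K,T=cam('side');a=np.load('side1.npz')['im'];np.savez('sideN.npz',im=im,K=K,T=T)
p=[(.5588,.1322,.062),(.5276,-.1467,.062),(.72,-.168,.062),(.551,-.008,.032)]
for q in p: print(q,proj(K,T,q).round(1))
# ECC/phase shift of pan patches
def sh(x0,x1,y0,y1):
    f=lambda i:np.float32(cv2.cvtColor(i,cv2.COLOR_RGB2GRAY)[y0:y1,x0:x1])
    A,B=f(a),f(im);(dx,dy),r=cv2.phaseCorrelate(A-A.mean(),B-B.mean(),cv2.createHanningWindow((x1-x0,y1-y0),cv2.CV_32F));return round(dx,2),round(dy,2),round(r,2)
print('pan right rear',sh(372,412,190,240),'front right',sh(316,348,200,240),'back left',sh(372,404,160,185),'plate',sh(276,316,205,245))
s=read_state();o=rot(s['orientation']);print(s['tool_pos'],'yaw',np.arctan2(o[1,0],o[0,0]),'tilt',np.arccos(-o[2,2]),s['contact_force'])
E
python3 foot.py
```

```text
(0.5588, 0.1322, 0.062) [329.9 164.8]
(0.5276, -0.1467, 0.062) [330.3 220.6]
(0.72, -0.168, 0.062) [393.2 222.2]
(0.551, -0.008, 0.032) [332.1 197.5]
pan right rear (1.03, 0.09, 0.91) front right (1.29, -0.28, 0.88) back left (1.27, 0.52, 1.0) plate (-0.09, -0.05, 0.98)
[ 0.49458426 -0.00134383  0.04441204] yaw -0.11069280075336864 tilt 0.016610546855515617 [-8.0916511   1.16231049 -0.03030362]
```

Emit:
{"name": "move_arm", "arguments": {"rows": [{"x": 0.1,"y": -0.011,"z": 0,"yaw": 0,"hand": 0},{"x": 0,"y": 0,"z": 0,"yaw": 0,"hand": 0}]}}

```text
time_s: 22.12
tool_pos: [0.4975, -0.0016, 0.0443]
orientation: [-3.136, 0.174, 0.027]
contact_force: [-8.5, 0.3, 0.0]
grip_width: 0.0349
finger_force: 60.5
```

Emit:
{"name": "move_arm", "arguments": {"rows": [{"x": 0.1,"y": -0.011,"z": 0,"yaw": 0,"hand": 0},{"x": 0,"y": 0,"z": 0,"yaw": 0,"hand": 0}]}}

```text
time_s: 22.28
tool_pos: [0.4997, -0.002, 0.0442]
orientation: [-3.136, 0.174, 0.03]
contact_force: [-10.0, 1.2, 0.2]
grip_width: 0.0344
finger_force: 60.5
```

Emit:
{"name": "move_arm", "arguments": {"rows": [{"x": 0.1,"y": -0.011,"z": 0,"yaw": 0,"hand": 0},{"x": 0,"y": 0,"z": 0,"yaw": 0,"hand": 0}]}}

```text
time_s: 22.45
tool_pos: [0.5023, -0.0023, 0.0441]
orientation: [-3.136, 0.174, 0.031]
contact_force: [-10.7, 1.5, 0.8]
grip_width: 0.0346
finger_force: 60.6
```

```bash
python3 foot.py | tail -2
```

```text
pan right rear (1.01, -0.04, 0.97) front right (1.2, -0.47, 0.89) back left (1.49, 0.56, 1.05) plate (-0.06, -0.02, 0.98)
[ 0.5022584  -0.00233018  0.04409651] yaw -0.11071760684398828 tilt 0.019563997723381937 [-9.90785603  0.79614388  0.58939248]
```

Emit:
{"name": "move_arm", "arguments": {"rows": [{"x": 0.1,"y": -0.011,"z": 0,"yaw": 0,"hand": 0},{"x": 0.05,"y": -0.006,"z": 0,"yaw": 0,"hand": 0},{"x": 0,"y": 0,"z": 0,"yaw": 0,"hand": 0}]}}

```text
time_s: 22.75
tool_pos: [0.5066, -0.0029, 0.0441]
orientation: [-3.136, 0.174, 0.031]
contact_force: [-9.4, 0.2, 1.2]
grip_width: 0.0351
finger_force: 60.6
```

```bash
cat > lift.py <<'E'
from h import *
d=np.load('side1.npz');a,K,T=d['im'],d['K'],d['T']
ims=[np.float32(cv2.cvtColor(cam('side')[0],cv2.COLOR_RGB2GRAY)) for _ in range(3)];b=np.mean(ims,0);a=np.float32(cv2.cvtColor(a,cv2.COLOR_RGB2GRAY))
def edge(im,u,v0,h=7):
    c=np.mean(im[v0-h:v0+h+1,u-1:u+2],1);g=-np.diff(c);g[g<0.25*g.max()]=0;return v0-h+.5+(g*np.arange(len(g))).sum()/g.sum()
fr=np.array((.5276,-.1467,.062));ux=np.array((.9938,-.1115,0))
for t in (.015,.03,.05,.08,.11,.14,.17,.19):
    p=fr+ux*t;q=proj(K,T,p);u,v=q.round().astype(int);k=(proj(K,T,p+[0,0,.005])-q)[1]/5
    ea,eb=edge(a,u,v),edge(b,u,v);print(t,u,v,round(ea,2),round(eb,2),'rise mm',round((eb-ea)/k,2))
s=read_state();print(s['tool_pos'],s['contact_force'])
E
python3 lift.py
```

```text
0.015 335 221 221.84 220.9 rise mm 4.07
0.03 340 221 221.89 220.78 rise mm 4.79
0.05 347 221 221.8 221.43 rise mm 1.61
0.08 356 221 222.33 221.71 rise mm 2.68
0.11 366 222 222.92 221.85 rise mm 4.66
0.14 376 222 222.8 222.63 rise mm 0.72
0.17 386 222 222.9 222.93 rise mm -0.11
0.19 392 222 222.47 222.98 rise mm -2.21
[ 0.50661953 -0.00288553  0.04408813] [-10.32929674   0.57222275   0.74899581]
```

The side view puts the front feet roughly 3–4 mm up, and the insertion geometry (about 66–70 mm in) gives 2.7–3.4 mm. Both are well inside 1–6 mm. I'll let it settle, then hand it in.

Emit:
{"name": "move_arm", "arguments": {"rows": [{"x": 0,"y": 0,"z": 0,"yaw": 0,"hand": 0},{"x": 0,"y": 0,"z": 0,"yaw": 0,"hand": 0},{"x": 0,"y": 0,"z": 0,"yaw": 0,"hand": 0},{"x": 0,"y": 0,"z": 0,"yaw": 0,"hand": 0},{"x": 0,"y": 0,"z": 0,"yaw": 0,"hand": 0},{"x": 0,"y": 0,"z": 0,"yaw": 0,"hand": 0}]}}

```text
time_s: 23.4
tool_pos: [0.5066, -0.0029, 0.0441]
orientation: [-3.136, 0.174, 0.031]
contact_force: [-9.9, 0.4, 1.4]
grip_width: 0.0348
finger_force: 60.6
```

```bash
python3 -c "
from plant import *
s=read_state();print(s['tool_pos'],s['contact_force'],s['grip_width']);print(job_done())"
```

```text
[ 0.50663728 -0.00286898  0.04409027] [-9.85887012  0.39823391  1.39429688] 0.03484711886893576
the job is handed in; nothing more can be done
None
```

I handed the job in at about 23 s, no verdict returned: pin pressed flush, mallet back on the bench, and the wedge held under the pan's front edge with the front feet an estimated 3 mm up.

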